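# Cool and temperature-check a batch of balm jars

### The arm

A 7-joint arm with a two-finger parallel gripper is mounted at the origin on the work surface. World frame = base frame: x ahead of the robot, y to its left, z up, the work surface at z = 0. Lengths are in m, angles in rad, forces in N, time in s.
With the tool pointing down it reaches from about 0.4 to 0.925 m from the base axis. Payload 5.6 kg.
Tool frame: the origin (TCP) lies between the finger pads; the fingertips stand 11 mm ahead of it and the grasp point (between the pads) lies 8 mm behind it; z points along the fingers, y is the line along which they close (so a half turn about z gives the same grasp; the last joint's range is limited). The gripper opens to 85 mm and grips with 20 to 120 N. Pads are 22 mm wide; open, the fingers measure 114 mm over their backs; the gripper's body (76 mm by 85 mm) begins 54 mm behind the grasp point. The pads swing forward as they close: fully open they stand 13 mm farther back than shut.
Start: joints at [1.237, 0.468, -0.012, 1.603, 0.006, 1.071, -0.056], TCP at [0.186, -0.623, 0.242] pointing down, gripper open.
Joint ranges: [-2.53, 2.53], [-0.31, 2.02], [-1.57, 1.55], [0.28, 2.44], [-1.29, 4.43], [0.15, 1.84], [-2.92, 2.92]. Speed limits (rad/s): [2.57, 2.57, 3.14, 3.14, 3.14, 3.14, 3.14].

### API

Orientations are given as a rotation vector (axis times angle).
In Python, from workcell import ctrl, eoat, viewer, workorder gives the robot as it stands. Calls block until the motion is done:
- ctrl.move_to(position, orientation): joint-space move of the TCP to a pose.
- ctrl.move_straight(position, feed=0.15, attitude=None): straight line of the TCP; attitude=None keeps the orientation; feed is the mean speed in m/s.
- ctrl.goto_joints(angles): joint-space move.
- eoat.release() and eoat.clamp(newtons=None): open the fingers fully, or close them until they stop; newtons is the grip in N (None keeps the last).
- ctrl.sleep(seconds).
- ctrl.inverse_kinematics(position, orientation): joint angles nearest the present ones, or None.
- viewer.get_image(name): name is "side" or "top"; returns a dict with "image" (420x560x3 uint8, blue, green, red), "z_map" (420x560 float32, m along the optical axis (not along the pixel's ray), 0 where there is no reading), "K" (3x3 intrinsics, pixels), "R" (3x3) and "t" (3): a world point X has camera coordinates R X + t. Camera axes: x right, y down, z forward; pixel columns grow to the right and rows downward; lengths in m; the calibration is good to about 2 mm. A picture is of the moment at which its call begins.
A pose or a line that the arm cannot do raises ctrl.MotionError and nothing moves.
- workorder.close_job(): hands the job in; it is judged then, once.
Readings, each from a call of its own:
- ctrl.current_t(): time.
- ctrl.current_qpos(): joint angles.
- ctrl.current_qd(): joint speeds.
- ctrl.current_joint_efforts(): joint torques, N m.
- ctrl.current_eef_pos(): TCP position.
- ctrl.current_orientation(): TCP orientation.
- ctrl.current_ft_force(): force on the tool from outside, world axes, zero at the start.
- ctrl.current_ft_torque(): the same for the moment, N m.
- ctrl.current_finger_gap(): finger opening in m.
- ctrl.current_grip_force(): force on a finger pad.
Only numpy, scipy, OpenCV 4.12 (cv2) and the standard library are available. Lean on these libraries where they do the work, as an engineer would, in place of code of your own. Each camera call takes 0.05 s, during which the arm holds its last target. There are 200 camera calls.

### The job

First draw the wax melter's heat lever to the long white idle mark, then slide each filled jar along the bench, never lifting it, to the middle of a ring on the cooling mat, one jar to a ring. When all are there, take the thermometer wand from its rest and check the jars one by one from the smallest to the largest: point its nose down at the middle of the balm from about 8 cm away and hold it still for over a second, without touching the jar. Finally lay the wand back in its rest, leaving every jar in the middle of a ring, the lever at idle and everything else on the bench undisturbed.

Things in the scene. Friction and masses are not known exactly. Their poses are not given: they have to be found in the camera images.
- jar_s: the smallest filled jar: open amber glass, full to the rim with set purple balm, 34 mm in diameter, 26 mm high, straight-sided for handling; origin at the centre of its underside, z up. May be absent.
- jar_s_fill (a point): centre of the balm surface of the smallest jar, 26 mm above its underside. Absent with the jar.
- jar_m: the second smallest filled jar: open amber glass, full to the rim with set purple balm, 40 mm in diameter, 32 mm high, straight-sided for handling; origin at the centre of its underside, z up. May be absent.
- jar_m_fill (a point): centre of the balm surface of the second smallest jar, 32 mm above its underside. Absent with the jar.
- jar_l: the second largest filled jar: open amber glass, full to the rim with set purple balm, 47 mm in diameter, 40 mm high, straight-sided for handling; origin at the centre of its underside, z up. May be absent.
- jar_l_fill (a point): centre of the balm surface of the second largest jar, 40 mm above its underside. Absent with the jar.
- jar_xl: the largest filled jar: open amber glass, full to the rim with set purple balm, 55 mm in diameter, 48 mm high, straight-sided for handling; origin at the centre of its underside, z up. May be absent.
- jar_xl_fill (a point): centre of the balm surface of the largest jar, 48 mm above its underside. Absent with the jar.
- ring0 (a point): centre of one of the four white printed rings (68 mm across) on the thin dark cooling mat, which lies flush with the bench (no edge to climb); the rings stand in a row 110 mm apart, ring0 at the robot's right end. Any jar may use any ring.
- ring1 (a point): centre of one of the four white printed rings (68 mm across) on the thin dark cooling mat, which lies flush with the bench (no edge to climb); the rings stand in a row 110 mm apart, ring0 at the robot's right end. Any jar may use any ring.
- ring2 (a point): centre of one of the four white printed rings (68 mm across) on the thin dark cooling mat, which lies flush with the bench (no edge to climb); the rings stand in a row 110 mm apart, ring0 at the robot's right end. Any jar may use any ring.
- ring3 (a point): centre of one of the four white printed rings (68 mm across) on the thin dark cooling mat, which lies flush with the bench (no edge to climb); the rings stand in a row 110 mm apart, ring0 at the robot's right end. Any jar may use any ring.
- melter: wax melter, fixed: white control box 180 x 120 x 90 mm, steel tank (170 mm across, 242 high) at x = 60, y = -170 mm. Origin at the centre of the box's underside, z up. The heat lever on top is hinged about y, 100 mm above the origin, between two dark discs (radius 38 mm, ticks to 43 mm, outer faces 26 mm to either side); the long white tick on the +y disc is the idle mark.
- lever_grip (a point): middle of the lever's black grip (16 mm square, 46 mm long), 85 mm from the hinge along the lever, whose end is 110 mm from it. Moves with the lever.
- heat_lever (a joint): lever angle in rad, 0 to 1.4, about the melter's y axis: 0 leans 0.7 rad towards the melter's -x, 0.7 is upright, 1.4 leans 0.7 rad to +x. The long white idle mark is at 0.35; it starts hotter, between 0.8 and 1.35. It stays where it is left; about 3 N at the grip moves it.
- rest: grey rest of the thermometer, fixed: base plate 150 x 90 x 8 mm, with two U-shaped saddles 10 mm thick at x = -50 and +50 mm, 56 mm wide in y. The saddle floor is 65 mm above the bench, the slot 36 mm wide with side walls 14 mm high. Origin at the centre of its underside, x along the wand lying in it.
- wand: white infrared thermometer wand, 160 g: straight handle 26 mm wide, 24 mm high, from x = -103 to +75 mm, with a round head (28 mm across) bent down 50 degrees at the +x end. Origin at the middle of the handle's underside (near its centre of mass): grip across it there, 12 mm up, between the saddles. It starts in the rest, origin 65 mm above the bench, axes along the rest's.
- wand_nose (a point): centre of the wand's lens, at x = +107.1, z = -26.3 mm in the wand's frame; this point's own x axis is the sight line, 50 degrees below the handle's x axis, its y axis is the wand's y
- lid_a: black jar lid, 48 x 14 mm; a bystander, leave alone. Origin on its underside or at its middle.
- lid_b: black jar lid, 48 x 14 mm; a bystander, leave alone. Origin on its underside or at its middle.
- dropper: amber dropper bottle, 32 mm across, 75 mm high; a bystander, leave alone. Origin on its underside or at its middle.
- beaker: steel cup, 64 mm across, 75 mm high; a bystander, leave alone. Origin on its underside or at its middle.
- spatula: spatula, 200 mm long, lying; a bystander, leave alone. Origin on its underside or at its middle.
- syringe: white filling syringe, about 150 mm long, lying; a bystander, leave alone. Origin on its underside or at its middle.

How it is judged:
On the way, in this order (a step that is already met when the one before it is completed fails the run):
1. the heat lever stands at the idle mark (within 0.1 rad) (value of joint heat_lever between 0.25 and 0.45 rad and velocity of joint heat_lever between -0.1 and 0.1 rad/s), for 0.3 s.
2. every jar stands on a ring, its centre within 15 mm of the ring's ((horizontal distance between jar_s and ring0 below 0.015 m or horizontal distance between jar_s and ring1 below 0.015 m or horizontal distance between jar_s and ring2 below 0.015 m or horizontal distance between jar_s and ring3 below 0.015 m) and angle between each of jar_s, jar_m, jar_l, jar_xl's own z axis and vertical below 0.1 rad and linear speed of each of jar_s, jar_m, jar_l, jar_xl below 0.02 m/s and (horizontal distance between jar_m and ring0 below 0.015 m or horizontal distance between jar_m and ring1 below 0.015 m or horizontal distance between jar_m and ring2 below 0.015 m or horizontal distance between jar_m and ring3 below 0.015 m) and (horizontal distance between jar_l and ring0 below 0.015 m or horizontal distance between jar_l and ring1 below 0.015 m or horizontal distance between jar_l and ring2 below 0.015 m or horizontal distance between jar_l and ring3 below 0.015 m) and (horizontal distance between jar_xl and ring0 below 0.015 m or horizontal distance between jar_xl and ring1 below 0.015 m or horizontal distance between jar_xl and ring2 below 0.015 m or horizontal distance between jar_xl and ring3 below 0.015 m)), for 0.3 s.
3. the wand is aimed down at the smallest jar's balm from 40 to 120 mm, the sight line within 12 mm of its centre and at least 25 degrees below level, and held so for 1 s (x of jar_s_fill in the frame of wand_nose between 0.04 and 0.12 m and y of jar_s_fill in the frame of wand_nose between -0.012 and 0.012 m and z of jar_s_fill in the frame of wand_nose between -0.012 and 0.012 m and angle between the x axis of wand_nose and the z axis of jar_s, either way round below 1.13 rad), for 1 s.
4. the wand is aimed down at the second smallest jar's balm from 40 to 120 mm, the sight line within 12 mm of its centre and at least 25 degrees below level, and held so for 1 s (x of jar_m_fill in the frame of wand_nose between 0.04 and 0.12 m and y of jar_m_fill in the frame of wand_nose between -0.012 and 0.012 m and z of jar_m_fill in the frame of wand_nose between -0.012 and 0.012 m and angle between the x axis of wand_nose and the z axis of jar_m, either way round below 1.13 rad), for 1 s.
5. the wand is aimed down at the second largest jar's balm from 40 to 120 mm, the sight line within 12 mm of its centre and at least 25 degrees below level, and held so for 1 s (x of jar_l_fill in the frame of wand_nose between 0.04 and 0.12 m and y of jar_l_fill in the frame of wand_nose between -0.012 and 0.012 m and z of jar_l_fill in the frame of wand_nose between -0.012 and 0.012 m and angle between the x axis of wand_nose and the z axis of jar_l, either way round below 1.13 rad), for 1 s.
6. the wand is aimed down at the largest jar's balm from 40 to 120 mm, the sight line within 12 mm of its centre and at least 25 degrees below level, and held so for 1 s (x of jar_xl_fill in the frame of wand_nose between 0.04 and 0.12 m and y of jar_xl_fill in the frame of wand_nose between -0.012 and 0.012 m and z of jar_xl_fill in the frame of wand_nose between -0.012 and 0.012 m and angle between the x axis of wand_nose and the z axis of jar_xl, either way round below 1.13 rad), for 1 s.
At the end, for the whole second after the job is handed in: The lever is within 0.1 rad of the idle mark; every jar present stands upright and at rest, its centre within 15 mm of a ring's; the wand lies level and at rest in both saddles of the rest (within 25 mm along it, 9 mm across) (all of step 2 and value of joint heat_lever between 0.25 and 0.45 rad and x of wand in the frame of rest between -0.025 and 0.025 m and y of wand in the frame of rest between -0.009 and 0.009 m and z of wand in the frame of rest between 0.06 and 0.07 m and angle between wand's own z axis and vertical below 0.1 rad and linear speed of wand below 0.02 m/s); the robot touches nothing.
It fails at once if a jar was lifted off the bench (more than 20 mm) (height (world z) of any of jar_s, jar_m, jar_l, jar_xl above 0.02 m).
It fails at once if the wand struck a jar (more than 3 N) (contact force between wand and jar_s above 3 N or contact force between wand and jar_m above 3 N or contact force between wand and jar_l above 3 N or contact force between wand and jar_xl above 3 N).
It fails at once if a bystander was moved more than 30 mm (distance of any of lid_a, lid_b, dropper, beaker, spatula, syringe from where it was at the start of the episode above 0.03 m).
Of jar_s, jar_m, jar_l, jar_xl only 2 to 4 are there at a start; the rules pass over those that are not, and their reading is None.
At some moment in a run one of jar_s, jar_m, jar_l, jar_xl may be knocked a few centimetres aside while the robot is not near it.
It also fails if it takes over 210 s, if anything falls off the work surface, if the arm or the gripper's body presses on something with over 40 N, if the wrist force passes 120 N, or if a joint passes its speed limit or range.

## Working session

There is one attempt and no reset: what is moved stays moved. The work goes in short steps, each a Python script; the robot and the scene stay as the last script left them, time stands still between calls to the robot, and variables do not carry over. Pictures are saved under pics/ and viewed, at most 14 in all, crops included, and the job is handed in when it is done.

```bash
mkdir -p pics; ls
cat > h.py <<'E'
import numpy as np, cv2
from scipy.spatial.transform import Rotation as Ro
from workcell import ctrl, eoat, viewer, workorder
def shot(n):
    d=viewer.get_image(n); return d
def cloud(d):
    z=d["z_map"]; K=d["K"]; v,u=np.indices(z.shape)
    c=np.stack([(u-K[0,2])/K[0,0]*z,(v-K[1,2])/K[1,1]*z,z],-1)
    return (c-d["t"])@d["R"]   # R^T(c-t)
def ray(d,u,v,h):
    C=-d["R"].T@d["t"]; r=d["R"].T@np.linalg.inv(d["K"])@np.array([u,v,1.])
    return C+r*(h-C[2])/r[2]
def proj(d,X):
    c=d["K"]@(d["R"]@np.asarray(X,float)+d["t"]); return c[:2]/c[2]
def down(yaw=0.,tilt=None):
    """tool z down, tool y at angle yaw from world y"""
    return (Ro.from_euler('z',yaw)*Ro.from_euler('x',np.pi)).as_rotvec()
E
python3 - <<'E'
from h import *
for n in("top","side"):
    d=shot(n); cv2.imwrite(f"pics/{n}0.png",d["image"]); np.savez(f"{n}0.npz",**d)
    print(n,d["K"],d["R"],d["t"],-d["R"].T@d["t"])
print(ctrl.current_t(),ctrl.current_orientation(),ctrl.current_eef_pos())
E
```

```text
pics
top [[418.75007502   0.         276.28516539]
 [  0.         418.75007502 202.19882477]
 [  0.           0.           1.        ]] [[-3.14682054e-05 -9.99861761e-01 -1.66270023e-02]
 [-9.93319756e-01  1.94991618e-03 -1.15377902e-01]
 [ 1.15394373e-01  1.65122991e-02 -9.93182502e-01]] [0.03787877 0.54962323 1.04303896] [0.42559198 0.01957884 1.09997223]
side [[509.35933706   0.         280.48470522]
 [  0.         509.35933706 206.04203409]
 [  0.           0.           1.        ]] [[-0.91790452 -0.396526   -0.01477891]
 [-0.27449919  0.66144236 -0.69795716]
 [ 0.28653356 -0.63660124 -0.715987  ]] [0.50019735 0.21144033 1.09722103] [0.20278296 0.75697793 0.94056465]
0.1 [-3.10693658e+00 -4.54919711e-01  5.27312167e-04] [ 0.18618764 -0.62228177  0.24144492]
```

View pics/top0.png

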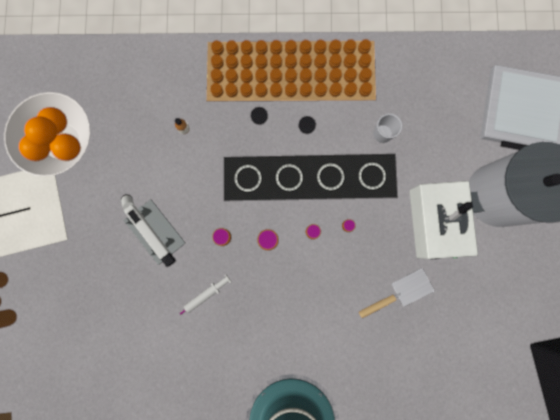

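View pics/side0.png

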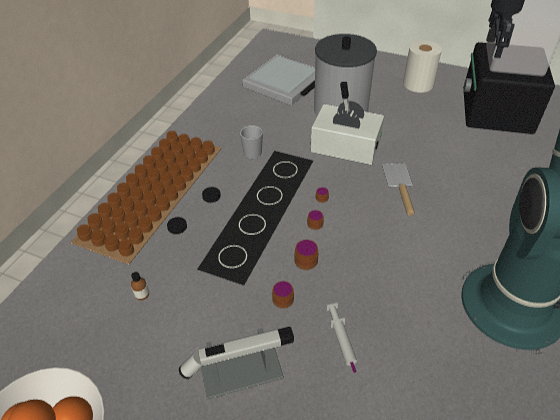

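The top view shows four jars: L (222,237), XL (268,240), M (313,232) and S (349,226). The rings are at (247/289/331/372, ~177), the wand in its rest at ~(150,230) with its nose toward (127,200), and the melter box at (445,220). The side view agrees. Next I turn these into positions.

```bash
cat >> h.py <<'E'
H={'s':.026,'m':.032,'l':.040,'xl':.048}; D={'s':.034,'m':.040,'l':.047,'xl':.055}
def jars(d):
    """purple balm discs: classify by size, return name->(x,y)"""
    hsv=cv2.cvtColor(d["image"],cv2.COLOR_BGR2HSV)
    m=cv2.inRange(hsv,(138,120,60),(165,255,255))
    n,lab,st,c=cv2.connectedComponentsWithStats(m)
    out=[]
    for i in range(1,n):
        if st[i,4]<35: continue
        p=ray(d,*c[i],.035)
        depth=(d["R"]@p+d["t"])[2]
        out.append((st[i,4]*depth**2,c[i],st[i,4]))
    return sorted(out,key=lambda a:a[0])
E
python3 - <<'E'
from h import *
T=dict(np.load("top0.npz"));S=dict(np.load("side0.npz"))
for d in(T,S):
    P=cloud(d)
    L=jars(d);print([ (x[2],x[1].round(1)) for x in L])
    if len(L)==4:
        for (a,c,_),k in zip(L,H): print(k,ray(d,*c,H[k]).round(4),P[int(c[1]),int(c[0])].round(4))
    # rings: white on black mat
    g=cv2.cvtColor(d["image"],cv2.COLOR_BGR2GRAY)
    mat=(g<50).astype(np.uint8)
    cs,_=cv2.findContours(cv2.morphologyEx(mat,cv2.MORPH_CLOSE,np.ones((7,7))),0,2)
    for c in sorted(cs,key=cv2.contourArea)[::-1][:6]:
        M=np.zeros_like(g);cv2.drawContours(M,[c],-1,1,-1)
        w=((g>110)&(cv2.erode(M,np.ones((3,3)))>0)).astype(np.uint8)
        rc,_=cv2.findContours(w,0,2); rc=[r for r in rc if len(r)>20]
        if len(rc)>=3:
            for r in rc:
                e=cv2.fitEllipse(r); print('ring',ray(d,*e[0],0).round(4),e[1])
    # melter box top at z=.09 ; saddles/wand
    def rep(nm,m):
        q=P[m&(d["z_map"]>0)][:,:2]
        r=cv2.minAreaRect(q.astype(np.float32)*1000);print(nm,len(q),r,cv2.boxPoints(r).round(0).tolist())
    z=P[...,2];x=P[...,0];y=P[...,1]
    rep('box',(abs(z-.09)<.006)&(y<-.25)&(x>.2)&(x<.62)&(y>-.55))
    wr=(y>.2)&(y<.45)&(x>.2)&(x<.55)
    rep('wandtop',(abs(z-.089)<.007)&wr); rep('base',(abs(z-.008)<.004)&wr)
    mm=(z>.12)&(y<-.25)&(x>.2)&(x<.56)&(y>-.5); 
    q=P[mm];print('lever',len(q));
    if len(q): 
        for lo in np.arange(.12,.22,.015):
            s=q[(q[:,2]>=lo)&(q[:,2]<lo+.015)]
            if len(s):print(round(lo,3),len(s),s.mean(0).round(3),s.min(0).round(3),s.max(0).round(3))
E
```

```text
[(np.int32(90), array([349. , 224.9])), (np.int32(124), array([313.4, 230.9])), (np.int32(180), array([220.2, 236.2])), (np.int32(252), array([267.2, 239.1]))]
s [ 0.4914 -0.1486  0.026 ] [ 0.4937 -0.1459  0.0279]
m [ 0.476  -0.0571  0.032 ] [ 0.4782 -0.056   0.0339]
l [0.4624 0.1791 0.04  ] [0.4629 0.1797 0.0399]
xl [0.4547 0.0598 0.048 ] [0.4551 0.0604 0.0466]
ring [0.6189 0.1144 0.    ] (25.64104652404785, 26.113609313964844)
ring [ 0.6227 -0.1055  0.    ] (25.97779083251953, 26.207042694091797)
ring [0.6206 0.0045 0.    ] (25.727922439575195, 26.20773696899414)
ring [ 0.6243 -0.2158  0.    ] (25.655298233032227, 26.396100997924805)
box 3208 ((508.55242919921875, -412.7882080078125), (192.1377716064453, 215.78001403808594), 12.016778945922852) [[392.0, -327.0], [437.0, -538.0], [625.0, -498.0], [580.0, -287.0]]
wandtop 838 ((471.9398193359375, 346.21368408203125), (192.23397827148438, 54.635372161865234), 45.22258377075195) [[385.0, 297.0], [424.0, 259.0], [559.0, 395.0], [520.0, 434.0]]
base 1494 ((374.47442626953125, 324.86798095703125), (249.23159790039062, 348.4256896972656), 
[... 1754 characters left out ...]
 325.76953125), (248.17543029785156, 344.3717041015625), 88.52555847167969) [[200.0, 206.0], [544.0, 197.0], [550.0, 445.0], [206.0, 454.0]]
lever 1165
0.12 263 [ 0.505 -0.402  0.127] [ 0.468 -0.5    0.12 ] [ 0.559 -0.34   0.135]
0.135 139 [ 0.512 -0.433  0.141] [ 0.48  -0.5    0.135] [ 0.56  -0.342  0.15 ]
0.15 135 [ 0.522 -0.456  0.158] [ 0.496 -0.5    0.15 ] [ 0.56  -0.361  0.165]
0.165 156 [ 0.526 -0.449  0.173] [ 0.498 -0.5    0.165] [ 0.559 -0.362  0.18 ]
0.18 151 [ 0.525 -0.446  0.188] [ 0.497 -0.5    0.18 ] [ 0.559 -0.36   0.195]
0.195 172 [ 0.525 -0.446  0.203] [ 0.494 -0.5    0.195] [ 0.56  -0.362  0.21 ]
0.21 149 [ 0.534 -0.48   0.212] [ 0.496 -0.5    0.21 ] [ 0.56  -0.453  0.216]
```

Run:
```python
from h import *
T=dict(np.load("top0.npz"));S=dict(np.load("side0.npz"))
for n,d,(u0,u1,v0,v1),(a0,a1,b0,b1) in(("t",T,(400,500,170,270),(105,205,180,280)),("s",S,(290,400,70,180),(170,310,300,410))):
    P=cloud(d);hsv=cv2.cvtColor(d["image"],cv2.COLOR_BGR2HSV);z=P[...,2];x=P[...,0];y=P[...,1]
    wh=(hsv[...,1]<40)&(hsv[...,2]>150)
    def rep(nm,m):
        q=P[m&(d["z_map"]>0)]
        r=cv2.minAreaRect(q[:,:2].astype(np.float32)*1000)
        print(n,nm,len(q),np.round(r[0],1),np.round(r[1],1),round(r[2],2),'z',np.median(q[:,2]).round(4)); 
    W=np.zeros_like(wh);W[v0:v1,u0:u1]=1
    rep('box',wh&(abs(z-.09)<.004)&W)
    q=P[W&(z>.105)&(z<.135)&(x<.56)&(y>-.45)];print('discs x',q[:,0].min(),q[:,0].max(),'y',q[:,1].min(),q[:,1].max())
    q=P[W&(z>.155)&(hsv[...,2]<60)&(x<.6)&(y>-.46)&(y<-.33)];print('grip',len(q),q.mean(0),np.percentile(q,[3,97],0))
    A=np.zeros_like(wh);A[b0:b1,a0:a1]=1
    rep('wand',A&(z>.082)&(z<.095)); rep('base',A&(z>.005)&(z<.011)&(hsv[...,1]<60))
    q=P[A&(z>.082)&(z<.095)][:,:2];c=q.mean(0);print('pca',c,np.degrees(np.arctan2(*np.linalg.svd(q-c)[2][0][::-1])) if len(q)<5000 else 0)
c1=cv2.resize(T["image"][165:270,395:500],None,fx=4,fy=4,interpolation=2);c2=cv2.resize(T["image"][180:285,100:205],None,fx=4,fy=4,interpolation=2)
c=np.hstack([c1,c2])[:, :800];cv2.imwrite("pics/c1.png",c)
c1=cv2.resize(S["image"][70:170,290:400],(400,364));c2=cv2.resize(S["image"][310:410,170:310],(400,286))
cv2.imwrite("pics/c2.png",np.hstack([c1,cv2.copyMakeBorder(c2,0,78,0,0,0)]))
```

```text
t box 2901 [ 502.  -391.2] [179.6 150.1] 3.78 z 0.0903
discs x 0.4624315551171656 0.5378781399337835 y -0.40580732683165316 -0.34844452839637935
grip 101 [ 0.51826163 -0.37178187  0.19537205] [[ 0.50825985 -0.38015685  0.17352275]
 [ 0.52685479 -0.36727274  0.20972074]]
t wand 837 [471.9 346.2] [192.2  54.6] 45.22 z 0.0893
t base 1032 [481.8 359.2] [262. 264.] 1.11 z 0.008
pca [0.46510822 0.34612095] -141.25343247380573
s box 1192 [ 501.  -370.7] [178.1 126.5] 3.62 z 0.0897
discs x 0.4635088655940263 0.5381709615235729 y -0.40695356592639004 -0.34038949447724165
grip 102 [ 0.5179928  -0.36791219  0.19071204] [[ 0.50878243 -0.37787423  0.1701487 ]
 [ 0.52717927 -0.36190365  0.20897964]]
s wand 1320 [466.  356.4] [192.6  37.6] 36.37 z 0.0886
s base 2086 [509.7 337.5] [301.4 203.5] 16.28 z 0.008
pca [0.46406688 0.35329278] 38.643754389685256
```

View pics/c1.png

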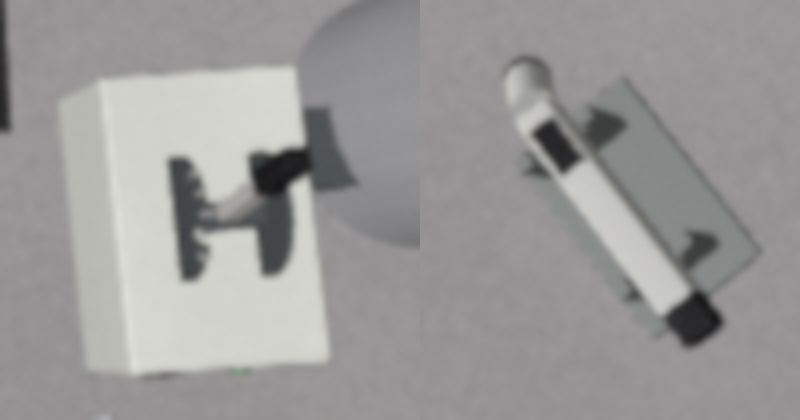

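View pics/c2.png

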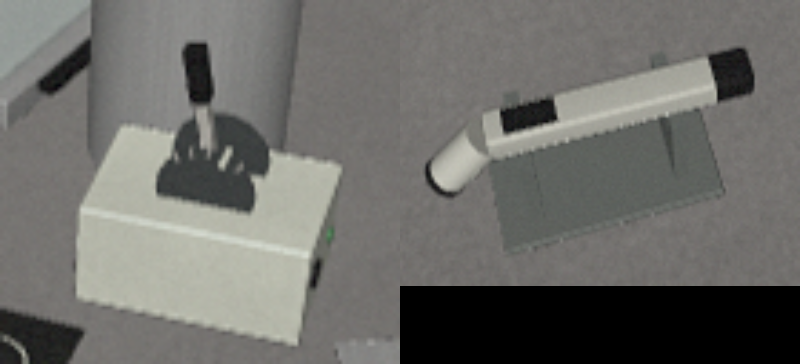

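Measured: the melter hinge is at about (0.501, −0.372, 0.100) with yaw ≈3.8° and the lever at ≈0.91. In the crops, the lever grip (black, top crop ~(285,170)) leans slightly toward +x. The wand points along ~38.7°. Now I move the lever.

```bash
cat >> h.py <<'E'
def ori(yaw,roty=0.):
    """down tool, closing axis along world angle yaw+90deg; pick the nearer half turn is done in best()"""
    return [(Ro.from_euler('z',yaw)*Ro.from_euler('y',roty)*Ro.from_euler('z',k)*Ro.from_euler('x',np.pi)).as_rotvec() for k in(0,np.pi)]
def best(pos,yaw,roty=0.):
    q0=ctrl.current_qpos();o=[]
    for r in ori(yaw,roty):
        q=ctrl.inverse_kinematics(pos,r)
        if q is not None:o.append((np.abs(np.array(q)-q0).max(),tuple(r)))
    return np.array(min(o)[1])
E
cat > lever.py <<'E'
from h import *
Hg=np.array([.501,-.372,.100]);yaw=np.radians(3.75);R=Ro.from_euler('z',yaw)
def pose(phi,r):  # TCP at 8mm ahead of grasp point
    d=R.apply([np.sin(phi),0,np.cos(phi)]); return Hg+d*(r-.008)
E
python3 - <<'E'
from lever import *
ctrl.move_straight([.186,-.622,.40],feed=.25)
up=pose(.21,.088+.14); o=best(up,yaw,.21); print(o,up)
ctrl.move_to(up,o); print(ctrl.current_qpos())
o0=o
ctrl.move_straight(pose(.21,.088),feed=.12); print(ctrl.current_ft_force())
eoat.clamp(30); print(ctrl.current_finger_gap(),ctrl.current_ft_force(),ctrl.current_t())
d=shot("top");cv2.imwrite("pics/l1.png",d["image"])
cur=Ro.from_rotvec(o);ax=R.apply([0,1,0])
for phi in np.linspace(.21,-.35,9)[1:]:
    ctrl.move_straight(pose(phi,.088),feed=.06,attitude=(Ro.from_rotvec(ax*(phi-.21))*cur).as_rotvec())
print(ctrl.current_ft_force(),ctrl.current_eef_pos(),pose(-.35,.088),ctrl.current_t())
eoat.release()
ctrl.move_straight(pose(-.35,.25),feed=.2);ctrl.sleep(.2)
for n in("top","side"):
    d=shot(n);np.savez(n+"1.npz",**d)
    P=cloud(d);h=cv2.cvtColor(d["image"],cv2.COLOR_BGR2HSV)
    q=P[(P[...,2]>.15)&(P[...,2]<.215)&(h[...,2]<60)&(P[...,0]>.4)&(P[...,0]<.56)&(P[...,1]>-.46)&(P[...,1]<-.33)];print(len(q),q.mean(0),np.percentile(q,[3,97],0))
cv2.imwrite("pics/l2.png",cv2.resize(d["image"][50:200,230:430],(800,600)))
E
```

```text
[ 3.11581909  0.10200136 -0.32836865] [ 0.54676299 -0.36900054  0.3151668 ]
[ 0.58648117  0.53145447 -0.14148118  1.3536232   0.17789551  1.44681885
 -1.0887032 ]
[ 0.11861361  0.13668393 -0.92058095]
0.015615549620043993 [  2.05473248 -10.17253939  -0.86619691] 4.4833
[ 0.26943726 -9.0300264  -2.89885421] [ 0.47259673 -0.3783294   0.17576551] [ 0.47362691 -0.37379413  0.17514982] 6.5333
97 [ 0.47167555 -0.37499561  0.19013321] [[ 0.46115822 -0.38251736  0.16850889]
 [ 0.48449857 -0.37059071  0.20542627]]
106 [ 0.47615798 -0.37805863  0.18902112] [[ 0.45893133 -0.45838534  0.16586447]
 [ 0.54760976 -0.36571314  0.20716761]]
```

View pics/l2.png

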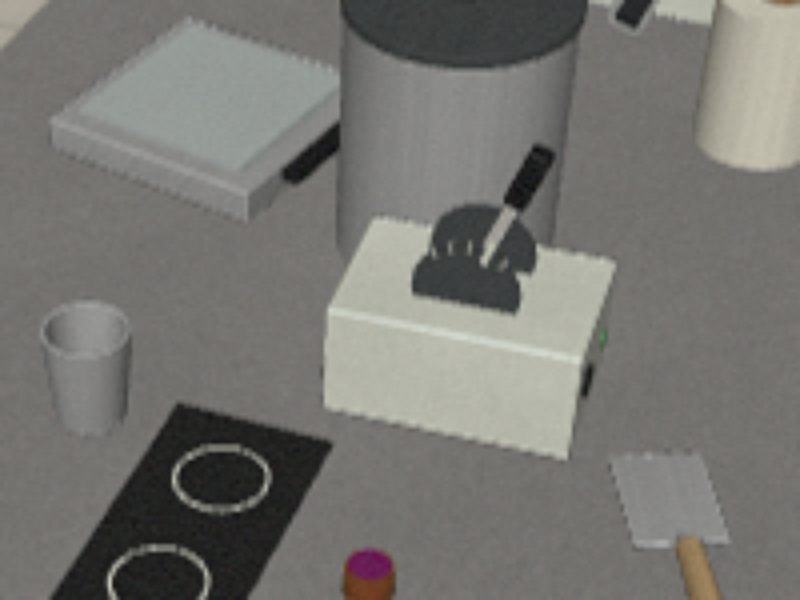

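The lever now leans toward −x at ≈0.35, in line with the idle mark (grip at ~(530,175) in the crop). Next I slide the jars.

```bash
cat >> h.py <<'E'
RG={'s':(.6243,-.2155),'m':(.6227,-.105),'l':(.6188,.115),'xl':(.6206,.005)}
def locate(n="top"):
    """all visible blobs as name->xy, named by diameter (only if all 4 seen) """
    d=shot(n);L=jars(d)
    return {k:ray(d,*c,H[k])[:2] for (a,c,_),k in zip(L,H)} if len(L)==4 else None,d
def slide(k,p,g):
    z=.016 if k!='s' else .014
    o=best([p[0],p[1],.16],np.pi/2)
    ctrl.move_to([p[0],p[1],.16],o)
    ctrl.move_straight([p[0],p[1],z],feed=.15); eoat.clamp(22)
    e=ctrl.current_eef_pos();f=ctrl.current_ft_force()
    ctrl.move_straight([g[0],g[1],e[2]],feed=.09)
    print(k,'gap',ctrl.current_finger_gap(),f,ctrl.current_ft_force(),e)
    eoat.release(); ctrl.sleep(.2)
    ctrl.move_straight([g[0],g[1],.16],feed=.2)
E
python3 - <<'E'
from h import *
ctrl.move_straight(ctrl.current_eef_pos()+np.array([0,0,.06]),feed=.2)
L,_=locate();print(L)
for k in ['l','xl']:
    slide(k,L[k],RG[k])
    ctrl.move_straight([.60,.12,.30],feed=.3) if k=='l' else ctrl.move_straight([.5,.0,.3],feed=.3)
    d=shot("side");print([(ray(d,*c,H[j]).round(3),s) for (a,c,s),j in zip(jars(d),H)])
    d=shot("top");print([(ray(d,*c,.035).round(3),s) for (a,c,s) in jars(d)],ctrl.current_t())
cv2.imwrite("pics/j1.png",d["image"])
E
```

```text
{'s': array([ 0.49155552, -0.14864996]), 'm': array([ 0.4759796 , -0.05711964]), 'l': array([0.46244742, 0.17917111]), 'xl': array([0.45468587, 0.05972197])}
l gap 0.04641579438581398 [-0.67171054 -0.59624124  6.40512842] [-2.21037724  1.32250844  4.33483842] [0.46282602 0.17915013 0.01663012]
[(array([ 0.492, -0.147,  0.026]), np.int32(60)), (array([ 0.476, -0.055,  0.032]), np.int32(96)), (array([0.62 , 0.116, 0.04 ]), np.int32(171)), (array([0.454, 0.061, 0.048]), np.int32(235))]
[(array([ 0.491, -0.147,  0.035]), np.int32(90))] 16.9583
xl gap 0.0544820728163667 [-1.51470664 -0.28474368  7.19063437] [-1.44162195 -0.15516191  4.20859913] [0.4551385  0.05960684 0.01669286]
[(array([ 0.492, -0.147,  0.026]), np.int32(60)), (array([ 0.476, -0.055,  0.032]), np.int32(99)), (array([0.62 , 0.116, 0.04 ]), np.int32(173)), (array([0.622, 0.006, 0.048]), np.int32(202))]
[(array([0.621, 0.115, 0.035]), np.int32(168))] 23.7417
```

View pics/j1.png

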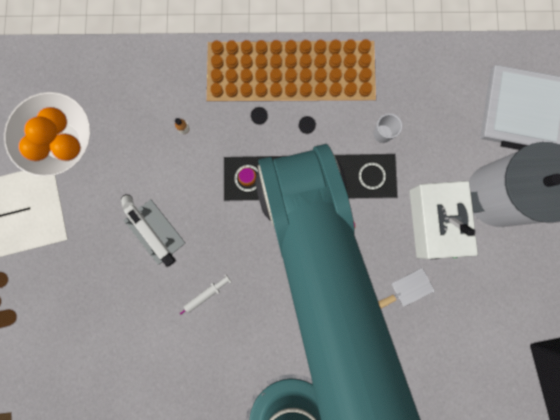

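L is centred in the left ring (247,177) and XL is on its ring. The lever is still at idle. Next are M and S.

Run:
```python
from h import *
P={'m':(.476,-.0565),'s':(.4915,-.148)}
for k in ['m','s']:
    slide(k,P[k],RG[k])
    d=shot("side");print([(ray(d,*c,H[j]).round(3),s) for (a,c,s),j in zip(jars(d),H)])
    if k=='m': ctrl.move_straight([.55,-.1,.25],feed=.3)
# park above the wand
T=dict(np.load("top0.npz"))
a=ray(T,127,207.5,.089);b=ray(T,170,262.5,.089);print('wand ends',a,b,np.degrees(np.arctan2(a[1]-b[1],a[0]-b[0])),np.hypot(*(a-b)[:2]))
S=dict(np.load("side0.npz"))
# side crop c2: px=400+(u-170)*400/140, py=(v-310)*2.86 ; handle top edges
f=lambda x,y:ray(S,170+(x-400)/2.857,310+y/2.86,.089)
for nm,p in dict(frontL=(487,113),tailfar=(745,50)).items(): print(nm,f(*p))
o=best([.45,.30,.30],np.radians(38.7));ctrl.move_to([.45,.25,.30],o)
ctrl.sleep(.2);L,d=locate();print(L,ctrl.current_t(),ctrl.current_qpos());cv2.imwrite("pics/j2.png",d["image"])
print(locate("side")[0])
for n,d in(("t",T),("s",S)):
    P=cloud(d);z=P[...,2];h=cv2.cvtColor(d["image"],cv2.COLOR_BGR2HSV)
    m=(abs(z-.0885)<.003)&(P[...,0]>.36)&(P[...,0]<.56)&(P[...,1]>.25)&(P[...,1]<.45)&(h[...,2]>120)
    q=P[m][:,:2]
    r=cv2.fitLine(q.astype(np.float32),cv2.DIST_HUBER,0,.01,.01).ravel();u=r[:2];w=(q-r[2:])@u
    print(n,len(q),r,np.degrees(np.arctan2(u[1],u[0])),np.percentile(w,[1,99]))
```

```text
m gap 0.039296344393145444 [-0.72571985 -0.01137514  6.1322352 ] [-1.71740751  1.04729821  3.8511781 ] [ 0.47623101 -0.05666665  0.016482  ]
[(array([ 0.492, -0.147,  0.026]), np.int32(60)), (array([ 0.624, -0.105,  0.032]), np.int32(89)), (array([0.62 , 0.116, 0.04 ]), np.int32(172)), (array([0.622, 0.006, 0.048]), np.int32(203))]
s gap 0.03302601109971593 [-0.96392324  0.59263449  4.80995163] [-1.47865297  0.01171527  3.49633238] [ 0.49169817 -0.1481625   0.0144539 ]
[(array([ 0.626, -0.216,  0.026]), np.int32(55)), (array([ 0.624, -0.104,  0.032]), np.int32(88)), (array([0.62 , 0.116, 0.04 ]), np.int32(170)), (array([0.622, 0.006, 0.048]), np.int32(200))]
wand ends [0.53073741 0.40096461 0.089     ] [0.39780525 0.29160381 0.089     ] 39.44349072690735 0.17213582753583542
frontL [0.53343703 0.39400212 0.089     ]
tailfar [0.39821778 0.28724978 0.089     ]
{'s': array([ 0.6259128 , -0.21665015]), 'm': array([ 0.62469126, -0.10554549]), 'l': array([0.61954886, 0.11448266]), 'xl': array([0.62219511, 0.00507738])} 37.8333 [ 0.39455228  0.46435044 -1.23967509  1.81191393  0.46989816  1.20817215
  1.25758853]
None
t 486 [0.7813456  0.6240986  0.46673116 0.34821805] 38.616055 [-0.06577481  0.08387116]
s 795 [0.7586347  0.65151626 0.45161462 0.34287837] 40.656017 [-0.04904392  0.09928762]
```

View pics/j2.png

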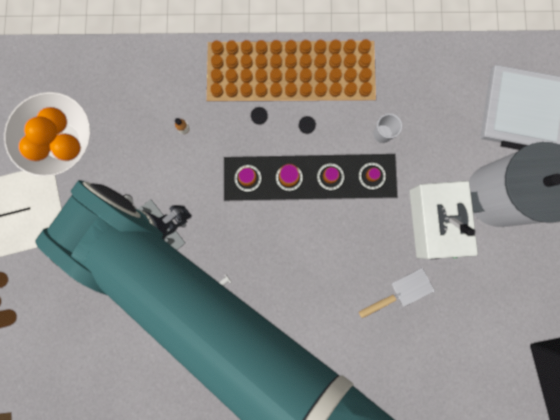

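All four jars sit centred in their rings, within ~1.5 mm. Next I swing to a cleaner arm configuration and refine the rest pose before taking the wand.

Run:
```python
from h import *
T=dict(np.load("top0.npz"))
A=ray(T,151.25,199.5,.008);B=ray(T,185.5,242.5,.008);e=(A-B)[:2];L=np.hypot(*e);e/=L
c=(A+B)[:2]/2+.045*np.array([-e[1],e[0]]);print('rest',c,L,np.degrees(np.arctan2(e[1],e[0])))
p0=ctrl.current_eef_pos();print(p0)
q=np.array([-.63,.40,0,1.60,0,1.14,1.57])
ctrl.goto_joints(q);print(ctrl.current_eef_pos(),np.degrees(Ro.from_rotvec(ctrl.current_orientation()).as_matrix()[:,1]@np.array([[1,0],[0,1],[0,0]])))
O=[.475,.3555]
yaw=np.radians(39.2)
for r in ori(yaw): 
    for z in(.069,.2): print(r,ctrl.inverse_kinematics([*O,z],r))
d=shot("side");cv2.imwrite("pics/w0.png",d["image"])
```

```text
rest [0.47504806 0.35582134] 0.14681037640604702 39.620094948506484
[0.45024648 0.24971219 0.29989599]
[0.530547   0.34556594 0.28616132] [-33.73316406  46.31284886]
[2.95956077e+00 1.05385219e+00 6.45298354e-17] [-1.11072035  0.65442334  0.5506858   1.8859871  -0.49254567  0.73904286
 -1.16638453]
[2.95956077e+00 1.05385219e+00 6.45298354e-17] [-1.14150682  0.45713487  0.58014617  1.81565024 -0.30038344  0.95736782
 -1.32005859]
[ 1.05385219e+00 -2.95956077e+00 -1.81220831e-16] [-0.67900848  0.59795197 -0.02600125  1.85608324  0.02305509  0.6878451
  1.5366516 ]
[ 1.05385219e+00 -2.95956077e+00 -1.81220831e-16] [-0.67507731  0.41942546 -0.03057678  1.78395656  0.01543507  0.93844129
  1.54283685]
```

Run:
```python
from h import *
O=[.475,.3557];r=ori(np.radians(39.4))[1]
ctrl.move_to([*O,.2],r);ctrl.move_straight([*O,.069],feed=.12);print(ctrl.current_ft_force())
eoat.clamp(50);e=ctrl.current_eef_pos();print('grasp',e,ctrl.current_finger_gap(),ctrl.current_ft_force())
np.save("grasp.npy",np.r_[e,r])
ctrl.move_straight([*O,.24],feed=.12);ctrl.sleep(.2);print(ctrl.current_ft_force(),ctrl.current_ft_torque(),ctrl.current_t(),ctrl.current_finger_gap())
d=shot("side");np.savez("sideW.npz",**d);cv2.imwrite("pics/w1.png",d["image"])
d=shot("top");np.savez("topW.npz",**d);print([(ray(d,*c,H[j]).round(4),s) for (a,c,s),j in zip(jars(d),H)])
d=shot("side")
```

```text
[-0.95616096  0.25588736 -1.0352096 ]
grasp [0.4752513  0.35592454 0.06937222] 0.0253784724201187 [ 0.06735022 -0.18223912  3.75632729]
[ 0.5657977  -0.40847402 -1.91433461] [ 0.04307966 -0.00975861  0.0137809 ] 43.1667 0.025411681148460465
[(array([ 0.6259, -0.2168,  0.026 ]), np.int32(99)), (array([ 0.6247, -0.1055,  0.032 ]), np.int32(128)), (array([0.6197, 0.1145, 0.04  ]), np.int32(169)), (array([0.6222, 0.0051, 0.048 ]), np.int32(242))]
```

View pics/w1.png

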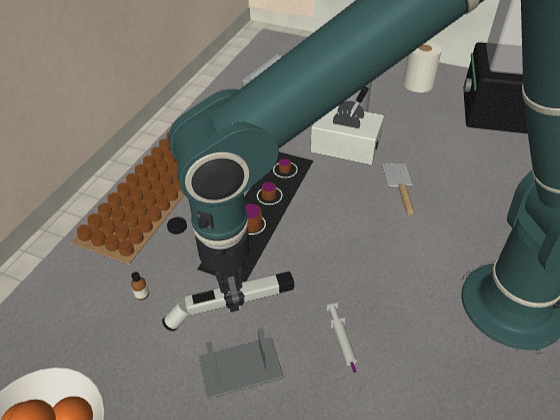

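The wand is held level with its nose at ~(172,320). Now the aiming, jar by jar, re-locating each one first.

```bash
cat > aim.py <<'E'
from h import *
NA={"top":dict(s=99,m=128,l=169,xl=242),"side":dict(s=55,m=88,l=171,xl=200)}
def find(k):
    out={}
    for n in("top","side"):
        d=shot(n)
        for a,c,s in jars(d):
            p=ray(d,*c,H[k])[:2]
            if np.hypot(*(p-RG[k]))<.075 and abs(s/NA[n][k]-1)<.13: out[n]=p-(np.array([.0003,.001]) if n=="side" else 0)
    return out
def aim(k,p,dist=.08):
    h=np.arctan2(p[1],p[0]);u=np.array([np.cos(h),np.sin(h)])
    w=np.array(p)-u*(.1071+dist*np.cos(np.radians(50)))
    z=H[k]+.0263+dist*np.sin(np.radians(50))+.0044
    return w,z,ori(h)[1]
E
python3 - <<'E'
from aim import *
S=dict(np.load("sideW.npz"));y=np.radians(39.4)
print('nose px pred',proj(S,[.475+.1071*np.cos(y),.3557+.1071*np.sin(y),.24-.0044-.0263]))
k='s';w,z,r=aim(k,RG[k])
ctrl.move_to([*w,.25],r);print(ctrl.current_qpos())
f=find(k);print(f)
p=np.mean(list(f.values()),0) if f else np.array([.6259,-.2165])
w,z,r=aim(k,p);ctrl.move_to([*w,.25],r)
ctrl.move_straight([*w,z],feed=.12);ctrl.sleep(1.6);print(ctrl.current_eef_pos()-[*w,z],ctrl.current_t(),find(k))
d=shot("side");np.savez("sideA.npz",**d);cv2.imwrite("pics/a1.png",cv2.resize(d["image"][80:330,150:480],(792,600)))
print('nose pred',proj(d,[*(p-(p/np.hypot(*p))*.0514),H[k]+.0613]),'fill',proj(d,[*p,H[k]]))
E
```

```text
nose px pred [169.26293798 323.11900143]
[-0.1647204   0.21262411  0.49258229  1.97722651 -0.12085572  0.97997073
  1.6273696 ]
{'top': array([ 0.62593965, -0.21665087]), 'side': array([ 0.62547082, -0.21626228])}
[-2.57571183e-05 -4.31583853e-06 -1.16121504e-05] 48.4 {'top': array([ 0.62604632, -0.21671381]), 'side': array([ 0.62531349, -0.21665563])}
nose pred [299.03118335 152.32232543] fill [284.61089244 161.65081066]
```

View pics/a1.png

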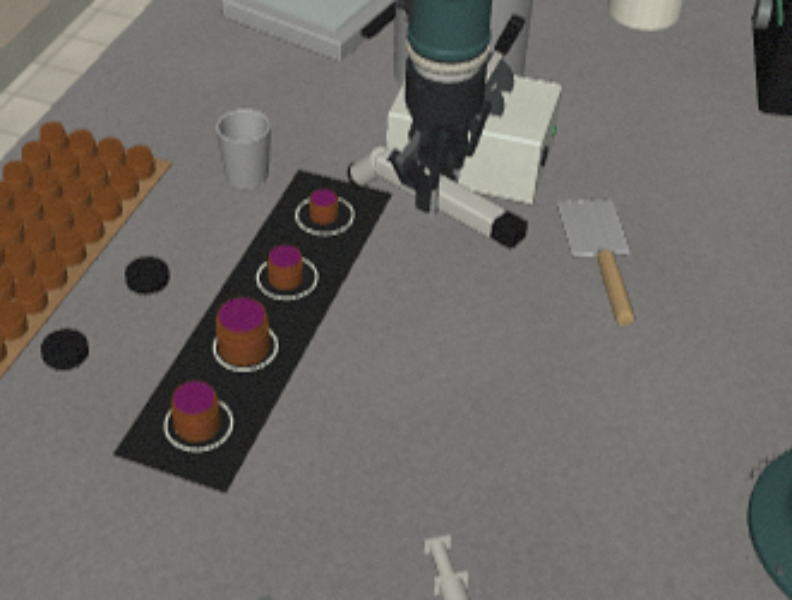

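The lens is at (355,173) in the crop, against a predicted (358,174), so the aim at S is right. Now M, L and XL.

Run:
```python
from aim import *
for k in('m','l','xl'):
    e=ctrl.current_eef_pos();ctrl.move_straight([e[0],e[1],.25],feed=.2)
    w,z,r=aim(k,RG[k]);ctrl.move_to([*w,.25],r)
    f=find(k);p=np.mean(list(f.values()),0) if f else None;print(k,f)
    if p is None: break
    w,z,r=aim(k,p);ctrl.move_to([*w,.25],r)
    ctrl.move_straight([*w,z],feed=.12);ctrl.sleep(1.7)
    g=find(k);print(ctrl.current_eef_pos()-[*w,z],ctrl.current_t(),g,ctrl.current_qpos().round(2))
d=shot("side");np.savez("sideA2.npz",**d);print('nose pred',proj(d,[*(p-(p/np.hypot(*p))*.0514),H[k]+.0613]))
cv2.imwrite("pics/a2.png",cv2.resize(d["image"][80:380,100:480],(760,600)))
```

```text
m {'top': array([ 0.62565821, -0.10504775]), 'side': array([ 0.62404607, -0.10535113])}
[-7.33031702e-06  1.18232733e-05 -1.14124197e-06] 53.15 {'top': array([ 0.62469126, -0.10554549]), 'side': array([ 0.62414858, -0.10578239])} [-0.22  0.36  0.38  2.14 -0.21  0.68  1.7 ]
l {'side': array([0.61933176, 0.11486801])}
[-9.91799895e-06 -8.94111625e-06  1.13673165e-05] 57.9167 {'top': array([0.61965549, 0.11450231]), 'side': array([0.61944972, 0.11473876])} [-0.46  0.33  0.25  2.13 -0.12  0.69  1.62]
xl {'top': array([0.62446706, 0.00556518]), 'side': array([0.62133366, 0.00548159])}
[ 1.12503535e-05 -7.43612255e-06  1.23492752e-05] 62.3 {'top': array([0.62219511, 0.00507738]), 'side': array([0.6216731, 0.0054804])} [-0.36  0.31  0.33  2.15 -0.15  0.7   1.65]
nose pred [268.38780641 198.10841797]
```

View pics/a2.png

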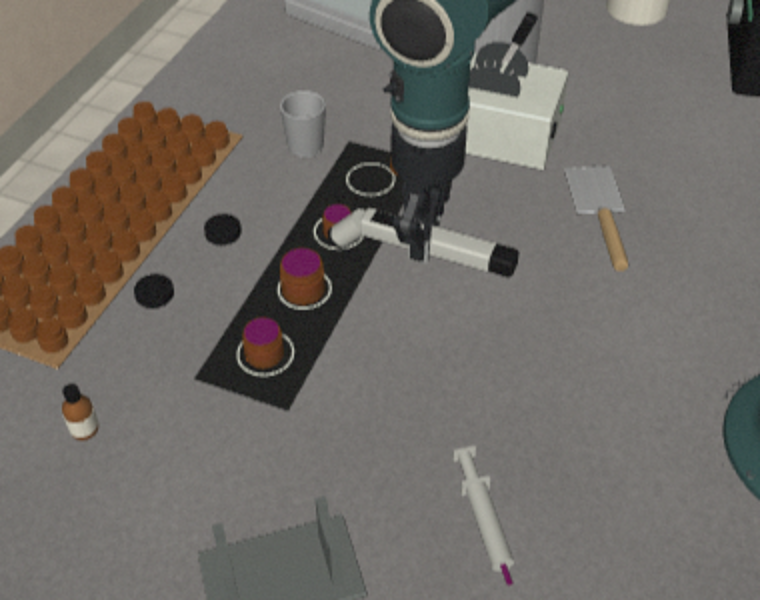

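XL was aimed as predicted (lens at ~(337,238)). However, ring0 (370,180 in the crop) is now empty: jar S was knocked toward the melter after its check. I lay the wand back first, then move S back.

Run:
```python
from h import *
g=np.load("grasp.npy");e=ctrl.current_eef_pos()
ctrl.move_straight([e[0],e[1],.25],feed=.2)
ctrl.move_to([g[0],g[1],.24],g[3:]);
ctrl.move_straight([g[0],g[1],.09],feed=.15);ctrl.move_straight([g[0],g[1],g[2]+.0005],feed=.04)
print(ctrl.current_ft_force());eoat.release();ctrl.sleep(.2)
ctrl.move_straight([g[0],g[1],.28],feed=.15)
ctrl.goto_joints([-1.0,.30,0,1.60,0,1.24,1.57])
L,d=locate();print(L,ctrl.current_t());cv2.imwrite("pics/f1.png",d["image"])
d=shot("side");print([(ray(d,*c,.03).round(4),s) for (a,c,s) in jars(d)])
```

```text
[ 0.61126283  0.3079041  -1.81562254]
{'s': array([ 0.59243546, -0.25354961]), 'm': array([ 0.62469126, -0.10554549]), 'l': array([0.61976632, 0.1145151 ]), 'xl': array([0.62219511, 0.00507738])} 69.3833
[]
```

View pics/f1.png

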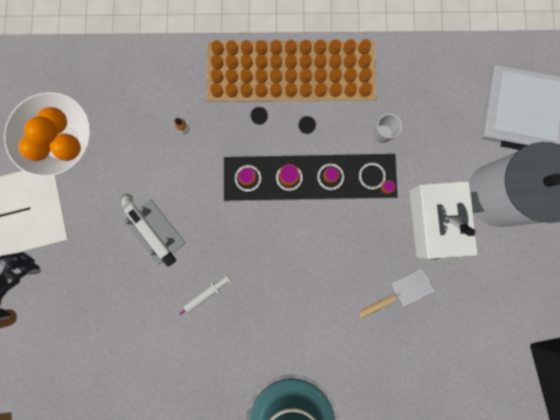

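The wand is back in its rest. S is at (389,187), i.e. (0.592, −0.2535), beside ring0 and upright. I slide it back.

Run:
```python
from h import *
ctrl.goto_joints([.4,.35,0,1.6,0,1.19,0.3]);print(ctrl.current_eef_pos())
slide('s',(.5925,-.2505),(.6240,-.2125))
print(ctrl.current_qpos().round(2))
ctrl.goto_joints([-1.0,.30,0,1.60,0,1.24,1.57]);ctrl.sleep(.2)
L,d=locate();print(L,ctrl.current_t());cv2.imwrite("pics/f2.png",d["image"])
P=cloud(d);h=cv2.cvtColor(d["image"],cv2.COLOR_BGR2HSV)
q=P[(P[...,2]>.15)&(P[...,2]<.215)&(h[...,2]<60)&(P[...,0]>.4)&(P[...,0]<.56)&(P[...,1]>-.46)&(P[...,1]<-.33)];print('lever',q.mean(0))
m=(abs(P[...,2]-.0885)<.003)&(P[...,0]>.36)&(P[...,0]<.56)&(P[...,1]>.25)&(P[...,1]<.45)&(h[...,2]>120)
q=P[m];r=cv2.fitLine(q[:,:2].astype(np.float32),cv2.DIST_HUBER,0,.01,.01).ravel();w=(q[:,:2]-r[2:])@r[:2]
print('wand',len(q),r,np.percentile(w,[1,99]),q[:,2].mean())
T=dict(np.load("top0.npz"))["image"].astype(int);df=(np.abs(d["image"]-T).max(2)>60).astype(np.uint8)
n,_,st,c=cv2.connectedComponentsWithStats(df);print([(c[i].round(0).tolist(),int(st[i,4])) for i in range(1,n) if st[i,4]>12])
```

```text
[ 0.55669156 -0.27014398  0.31800829]
s gap 0.03311210573421904 [-0.37024627 -0.65886927  3.19474889] [1.50999562 1.40726142 3.08635562] [ 0.59281718 -0.25060951  0.01452168]
[ 0.29  0.57 -0.02  1.65  0.02  0.93  0.27]
{'s': array([ 0.62624564, -0.2146402 ]), 'm': array([ 0.62469126, -0.10554549]), 'l': array([0.61965549, 0.11450231]), 'xl': array([0.62219511, 0.00507738])} 79.8667
lever [ 0.47171745 -0.3747621   0.19044463]
wand 486 [0.7805695  0.62506896 0.4690546  0.34847954] [-0.06721139  0.09016715] 0.08888799016079398
[([289.0, 175.0], 339), ([331.0, 174.0], 188), ([246.0, 176.0], 238), ([372.0, 174.0], 141), ([468.0, 206.0], 68), ([348.0, 225.0], 117), ([313.0, 231.0], 154), ([470.0, 231.0], 79), ([222.0, 237.0], 241), ([268.0, 240.0], 308), ([16.0, 269.0], 835)]
```

View pics/f2.png

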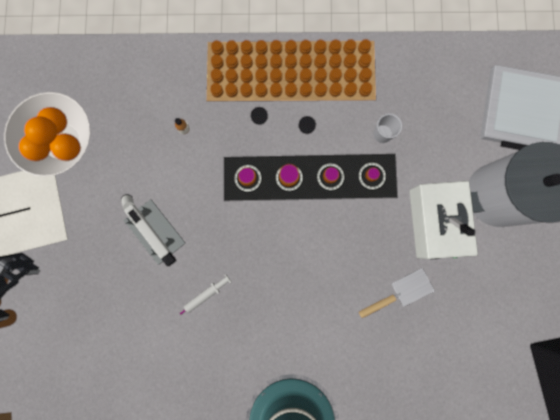

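All four jars are centred in their rings at (247/289/331/372, ~176). The wand lies in its rest, the lever is at idle, and the bystanders show no change from the start image.

```bash
python3 -c "
from h import *
print(workorder.close_job())"
```

```text
the job is handed in; nothing more can be done
None
```

The job is handed in at about 80 s of the 210 s limit: the lever is at idle, all four jars are centred in rings (S was knocked off after its check and slid back), they were checked smallest to largest, and the wand is back in its rest; no verdict was returned.

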